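Put the printing blocks away in the divided tote

ROBOT

A 6-joint arm with a two-finger parallel gripper is mounted at the origin on the work surface. World frame = base frame: x ahead of the robot, y to its left, z up, the work surface at z = 0. Lengths are in m, angles in rad, forces in N, time in s.
With the tool pointing down it reaches from about 0.375 to 0.9 m from the base axis. Payload 3.1 kg.
Tool frame: the origin (TCP) lies where the fingers leave the gripper's body, on its centre line; the fingertips stand 73 mm ahead of it and the grasp point (between the pads) lies 54 mm ahead of it; z points along the fingers, y is the line along which they close (so a half turn about z gives the same grasp; the last joint's range is limited). The gripper opens to 85 mm and grips with 20 to 120 N. Pads are 22 mm wide; open, the fingers measure 114 mm over their backs; the gripper's body (76 mm by 85 mm) begins 54 mm behind the grasp point. The pads swing forward as they close: fully open they stand 13 mm farther back than shut.
Start: joints at [-1.335, 0.527, 1.433, -0, 1.181, -0.178], TCP at [0.252, -0.572, 0.304] pointing down, gripper open.
Joint ranges: [-3.08, 3.08], [-0.75, 2.2], [0.22, 2.44], [-1.43, 4.57], [0, 2.65], [-2.85, 2.85]. Speed limits (rad/s): [2.79, 2.79, 3.14, 3.14, 3.14, 3.14].

INTERFACE

Orientations are given as a unit quaternion [x, y, z, w].
In Python, from station import manip gives the robot as it stands.
- The arm moves only by the shell command python3 -m crank 'ROWS' [FORCE]. ROWS is JSON, a list of rows, each an object with "dp": the shift along the tool's x, y, z normalised to -1 to 1, where 1 is 50 cm, a list of three; "delta_rot": the turn, a rotation vector about the tool's x, y, z normalised to -1 to 1, where 1 is 2 pi rad, a list of three; "fingers": the opening, from -1 (shut) to 1 (fully open). A call has 1 to 12 rows; each row shifts and turns the commanded pose from where the row before left it, along the tool's axes as they then stand; what a row does not reach is not made up. A row lasts 1/12 s, in which the tool goes at most 41.7 mm and 7.16 degrees, less where a joint would pass 70% of its speed; a pose out of reach is approached as far as the arm can. A call with a number of a shift or a turn outside -1 to 1 is refused whole. A call with a gripper value outside its range is refused whole. The fingers move at their own pace and stop on an object; FORCE is the grip in N (left out, the last holds). Time passes only in rows, so rows that do not move let the fingers close. It gives the time, the measured TCP pose, the force, the opening and the grip force at its end, in the units of the state.
- manip.sense(): the state, without advancing time (a new reading comes with each control period).
- manip.snapshot(name): name is "scene" or "top" or "wrist"; returns (picture, depth): 400x640x3 uint8, red, green, blue; 400x640 float32, m along the optical axis (not along the pixel's ray), 0 where there is no reading.
- manip.camera_model(name): a dict with "fx", "fy", "cx", "cy" (pixels), "origin" and "attitude" of the camera in the world. Camera axes: x right, y up, looking along -z (the intrinsics and any distortion apply to the point x, -y, -z); pixel columns grow to the right and rows downward; lengths in m; the calibration is good to about 2 mm. A picture is of the moment at which its call begins: read the wrist's pose just before it. camera_model takes no time and is no camera call; for the wrist camera it gives the pose at the moment of the call.
- manip.sign_off(): hands the job in; it is judged then, once.
The state is a dict: "t": time; "q": joint angles; "qd": joint speeds; "tau": joint torques, N m; "tcp_pos": TCP position; "tool_rot": TCP orientation; "force": force on the tool from outside, world axes, zero at the start; "ft_torque": the same for the moment, N m; "finger_gap": opening from 0.0 (shut) to 1.0 (fully open); "gripper_force": force on a finger pad.
Only numpy, scipy, OpenCV 4.12 (cv2) and the standard library are available. Lean on these libraries where they do the work, as an engineer would, in place of code of your own. Each camera call takes 0.05 s, during which the arm holds its last target. There are 200 camera calls.

TASK

Printing is done: put the two wooden hand-printing blocks left out on the table away in the divided plywood tote, each in the empty compartment made for its size, flat on the tote's floor with the handle up. Lower them in rather than dropping them, since the carved faces chip, and leave the square block in the tote and all the other things on the table where they are.

Things in the scene. Friction and masses are not known exactly. Their poses are not given: they have to be found in the camera images.
- border_block: The long wooden printing block, carved face down, 80 mm high: body 176 mm along x by 60 mm along y and 28 mm thick (red ink stain at the face), above it a neck 18 mm wide, and from 42 to 80 mm up the grip bar, 110 mm along x by 28 mm wide, centred. Origin: centre of the underside, z up. About 0.3 kg. Starts on the table.
- small_block: The small wooden printing block, carved face down, 80 mm high: body 90 mm along x by 62 mm along y and 28 mm thick (blue ink stain at the face), above it a neck 18 mm wide, and from 42 to 80 mm up the grip bar, 60 mm along x by 28 mm wide, centred. Origin: centre of the underside, z up. About 0.15 kg. Starts on the table.
- square_block: The square wooden printing block, carved face down, 80 mm high: body 90 by 90 mm and 28 mm thick (green ink stain at the face), above it a neck 18 mm wide, and from 42 to 80 mm up the grip bar, 60 mm along x by 28 mm wide, centred. Origin: centre of the underside, z up. It is already put away in the tote, bar along the tote's y, and stays there.
- tote: Open plywood tote fixed to the table at any yaw; 211 mm along its x, 209 mm along its y, 42 mm high; floor 6 mm, walls and two dividers 9 mm thick (dividers 40 mm high). Three compartments: a long one over the whole length on the -y side; on the +y side a square one (towards -x) and a small one (towards +x). Each is about 16 mm longer and wider than its block. Origin: centre of the underside.
- long_compartment (a point): Centre of the floor (6 mm above the table) of the long compartment, 193 mm along the tote's x by 76 mm along its y. Its axes are the tote's. The long block fits with its x axis along the tote's x, either way round.
- small_compartment (a point): Centre of the floor (6 mm above the table) of the small compartment, 78 mm along the tote's x by 106 mm along its y. Its axes are the tote's. The small block fits with its x axis along the tote's y, either way round.
- square_compartment (a point): Centre of the floor of the square compartment, 106 by 106 mm, taken by the square block.
- red_jar: Bystander: lidded ink jar, red, 60 mm across, 75 mm high. Origin under its centre.
- blue_jar: Bystander: lidded ink jar, blue, 60 mm across, 75 mm high. Origin under its centre.
- steel_bottle: Bystander: steel drinking bottle, 70 mm across, 240 mm high, to the robot's left. Origin under its centre.
- paper_cup: Bystander: white cup, 76 mm across, 90 mm high, beyond the tote. Origin under its centre.
- flat_brush: Bystander: brush lying flat, 190 mm long along its x, near the robot's left.
- brayer: Bystander: ink roller with wooden handle lying beyond the tote, 205 mm long along its x, roller 100 mm wide and 38 mm across.
Mind the look-alikes: they are no part of the job. Leave any orange or yellow look-alike of the border_block alone. What is shaped like the small_block but purple is not meant.

How it is judged:
At the end, for the whole second after the job is handed in: The long block stands in the long compartment, the small block in the small one and the square block still in the square one: each at rest and released, flat on the floor (underside within 4 mm of it), handle up (within 0.06 rad), its centre within 20 mm of the compartment's centre (horizontal distance between border_block and long_compartment below 0.02 m and z of border_block in the frame of long_compartment between -0.004 and 0.004 m and angle between each of border_block, small_block, square_block's own z axis and vertical below 0.06 rad and linear speed of each of border_block, small_block, square_block below 0.02 m/s and angular speed of each of border_block, small_block, square_block below 0.1 rad/s and horizontal distance between small_block and small_compartment below 0.02 m and z of small_block in the frame of small_compartment between -0.004 and 0.004 m and horizontal distance between square_block and square_compartment below 0.02 m and z of square_block in the frame of square_compartment between -0.004 and 0.004 m); the robot touches nothing.
It fails at once if the square block, a jar, the steel bottle, the cup, the brush or the ink roller is moved by more than 30 mm (distance of any of red_jar, blue_jar, steel_bottle, paper_cup, flat_brush, brayer, square_block from where it was at the start of the episode above 0.03 m).
It fails at once if a block is dropped or slammed into the tote (it enters or lands faster than 0.6 m/s, a fall of about 18 mm) ((z of border_block in the frame of tote below 0.04 m and horizontal distance between border_block and tote below 0.11 m and linear speed of border_block above 0.6 m/s) or (z of small_block in the frame of tote below 0.04 m and horizontal distance between small_block and tote below 0.11 m and linear speed of small_block above 0.6 m/s)).
It also fails if it takes over 56 s, if anything falls off the work surface, if the arm or the gripper's body presses on something with over 40 N, if the wrist force passes 120 N, or if a joint passes its speed limit or range.

## Working session

There is one attempt and no reset: what is moved stays moved. The work goes in short steps, Python scripts to look and compute and a shell command to move; the robot and the scene stay as the last step left them, time stands still between calls to the robot, and variables do not carry over. Pictures are saved under pics/ and viewed, at most 10 in all, crops included, and the job is handed in when it is done.

```bash
mkdir -p pics; ls; cat > h.py <<'E'
import numpy as np, cv2
from scipy.spatial.transform import Rotation as R
from station import manip
def snap(n,save=None):
    m=manip.camera_model(n); im,d=manip.snapshot(n)
    if save: cv2.imwrite('pics/'+save,im[:,:,::-1])
    return im,d,m
def rot(m):
    a=np.array(m['attitude']); return a if a.shape==(3,3) else R.from_quat(a).as_matrix()
def cloud(d,m):
    v,u=np.mgrid[:d.shape[0],:d.shape[1]]
    p=np.stack([(u-m['cx'])/m['fx']*d,-(v-m['cy'])/m['fy']*d,-d],-1)
    return p@rot(m).T+np.array(m['origin'])
E
python3 - <<'E'
from h import *
for n in('top','scene'):
    im,d,m=snap(n,n+'0.png'); print(m); np.savez('/tmp/'+n,im=im,d=d)
print(manip.sense())
E
```

```text
pics
{'fx': 410.4916152186488, 'fy': 410.4916152186488, 'cx': 313.14549527906087, 'cy': 199.2835511128654, 'origin': array([0.24239804, 0.04182448, 1.68120431]), 'attitude': array([-0.06094566,  0.05953396,  0.71323068, -0.69573223])}
{'fx': 435.8990004490183, 'fy': 435.8990004490183, 'cx': 320.4155752007975, 'cy': 196.22484411516106, 'origin': array([1.44896154, 0.24687059, 1.36225263]), 'attitude': array([0.19334259, 0.23853874, 0.75169238, 0.58367497])}
{'t': 0.1, 'q': array([-1.33448059e+00,  5.28381511e-01,  1.43373937e+00,  3.03228337e-05,
        1.18138093e+00, -1.78529770e-01]), 'qd': array([-0.00143303, -0.00030134, -0.00315983, -0.00080434,  0.00113585,
       -0.00025961]), 'tau': array([-5.37742471e-04, -4.43304563e+01, -1.78586715e+01, -1.81016558e-04,
        3.90957110e-03,  1.32532543e-05]), 'tcp_pos': array([ 0.2518067 , -0.5715045 ,  0.30303729]), 'tool_rot': array([ 9.78565661e-01,  2.05932845e-01, -1.35618559e-05, -9.54585761e-04]), 'force': array([-0.01366233, -0.89362272, -1.42182343]), 'ft_torque': array([-0.0170327 ,  0.04916211, -0.05338832]), 'gripper_force': 0.0, 'finger_gap': 0.9996732907994219}
```

View pics/top0.png

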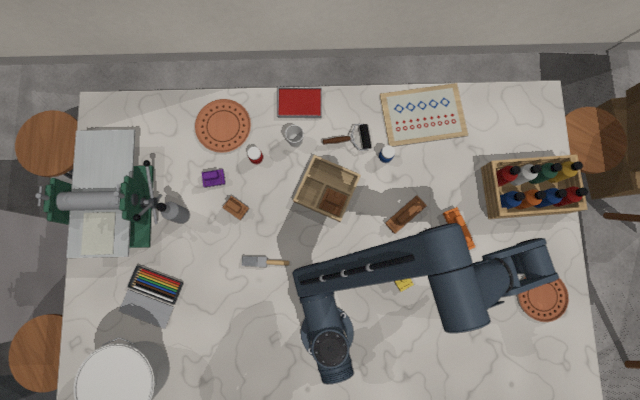

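View pics/scene0.png

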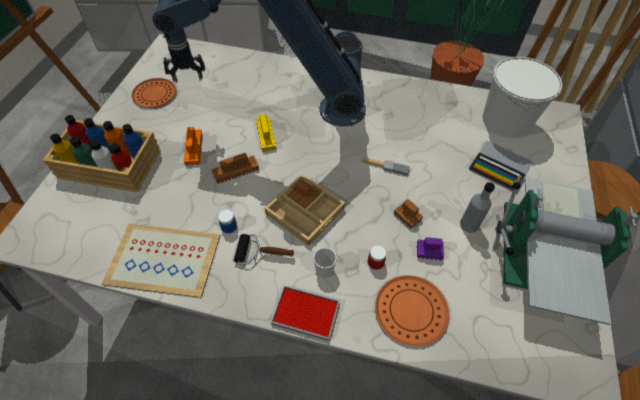

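The top view shows the long brown block at (406,214), the small brown block at (235,207), and the tote at (325,187) with the square block in its lower-right compartment. The look-alikes are orange (458,228), yellow (403,284) and purple (213,178).

```bash
python3 - <<'E'
from h import *
for n,boxes in {'top':dict(border=(375,185,436,245),small=(215,185,257,228),tote=(285,145,365,228)),'scene':dict(border=(206,145,264,186),small=(388,192,428,230),tote=(258,170,350,248))}.items():
    f=np.load(f'/tmp/{n}.npz'); P=cloud(f['d'],manip.camera_model(n))
    for k,(a,b,c,e) in boxes.items():
        p=P[b:e,a:c].reshape(-1,3)
        rng=[(.07,.09),(.02,.09)] if k!='tote' else [(.012,.055),(.035,.05),(.07,.095)]
        for lo,hi in rng:
            m=(p[:,2]>lo)&(p[:,2]<hi)&(np.hypot(*p[:,:2].T)>.3)
            if m.sum()<8: print(n,k,lo,'few',m.sum());continue
            r=cv2.minAreaRect(p[m,:2].astype(np.float32)); bx=cv2.boxPoints(r)
            e0=bx[1]-bx[0]; e1=bx[2]-bx[1]; L=e0 if np.hypot(*e0)>np.hypot(*e1) else e1
            print(n,k,lo,m.sum(),np.round(r[0],4),np.round(r[1],3),'long-axis deg',round(np.degrees(np.arctan2(L[1],L[0]))%180,1),'zmed',round(float(np.median(p[m,2])),3))
im=np.load('/tmp/top.npz')['im']
c=cv2.resize(im[140:235,205:445],None,fx=3.3,fy=3.3,interpolation=cv2.INTER_CUBIC)
cv2.imwrite('pics/c1.png',c[:,:,::-1])
E
```

```text
top border 0.07 193 [ 0.4564 -0.3331] [0.028 0.109] long-axis deg 129.2 zmed 0.079
top border 0.02 618 [ 0.4572 -0.3345] [0.06  0.178] long-axis deg 129.4 zmed 0.03
top small 0.07 101 [0.5004 0.3585] [0.059 0.028] long-axis deg 53.4 zmed 0.079
top small 0.02 333 [0.5248 0.3921] [0.173 0.062] long-axis deg 54.1 zmed 0.03
top tote 0.012 1306 [ 0.6028 -0.0115] [0.307 0.327] long-axis deg 175.3 zmed 0.036
top tote 0.035 719 [ 0.5933 -0.0108] [0.28  0.311] long-axis deg 176.7 zmed 0.04
top tote 0.07 108 [ 0.5146 -0.0383] [0.06  0.028] long-axis deg 65.8 zmed 0.083
scene border 0.07 183 [ 0.4617 -0.3319] [0.036 0.11 ] long-axis deg 134.8 zmed 0.077
scene border 0.02 714 [ 0.4367 -0.3149] [0.089 0.242] long-axis deg 137.8 zmed 0.031
scene small 0.07 117 [0.5041 0.3605] [0.061 0.03 ] long-axis deg 57.1 zmed 0.077
scene small 0.02 418 [0.5054 0.3605] [0.09  0.065] long-axis deg 52.5 zmed 0.031
scene tote 0.012 1778 [ 0.6314 -0.0423] [0.216 0.338] long-axis deg 155.0 zmed 0.034
scene tote 0.035 786 [ 0.6305 -0.0424] [0.215 0.337] long-axis deg 154.2 zmed 0.039
scene tote 0.07 118 [ 0.52   -0.0399] [0.064 0.03 ] long-axis deg 67.1 zmed 0.083
```

View pics/c1.png

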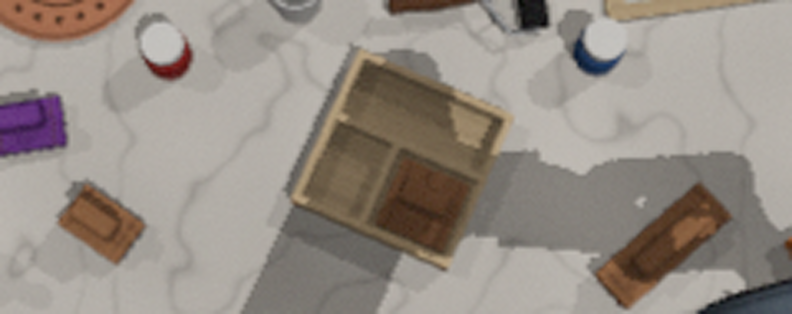

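The crop shows the tote with its long compartment on the far side. The empty small compartment is at near-left and the square block sits at near-right. Both target blocks stand upright.

```bash
python3 - <<'E'
from h import *
for n in('top','scene'):
    f=np.load(f'/tmp/{n}.npz'); P=cloud(f['d'],manip.camera_model(n))
    z=P[...,2]; m=((z>.02)&(z<.09)).astype(np.uint8)
    s={'top':(325,187),'scene':(305,209)}[n]
    k,l,st,c=cv2.connectedComponentsWithStats(m)
    i=min(range(1,k),key=lambda i:np.hypot(*(c[i]-s)) if st[i][4]>300 else 1e9)
    p=P[(l==i)&(z>.036)&(z<.05)]
    r=cv2.minAreaRect(p[:,:2].astype(np.float32)); print(n,st[i],np.round(r[0],4),np.round(r[1],3),r[2])
    c=np.array(r[0]); a=np.radians(155.8)
    b=cv2.boxPoints(r); es=[b[1]-b[0],b[2]-b[1]]; an=[np.degrees(np.arctan2(e[1],e[0]))%90 for e in es]; print('yaw mod90',an)
    a=np.radians(an[0]+90) ; X=np.array([np.cos(a),np.sin(a)]);Y=np.array([-X[1],X[0]])
    # tote y: 9+76+9+106+9=209 ; x: 9+106+9+78+9=211
    print('yaw',np.degrees(a),'long',c+Y*(-104.5+9+38)/1e3,'small',c+X*(105.5-9-39)/1e3+Y*(104.5-9-53)/1e3,'square',c+X*(-105.5+9+53)/1e3+Y*.0425)
s=manip.sense(); print(s['tcp_pos'],R.from_quat(s['tool_rot']).as_matrix().round(3))
m=manip.camera_model('wrist');print(m)
E
```

```text
top [ 293  155   68   67 1227] [ 0.5735 -0.0163] [0.211 0.211] 64.6470947265625
yaw mod90 [np.float32(64.647095), np.float32(64.64707)]
yaw 154.64708 long [0.59816211 0.03567991] small [ 0.50338083 -0.03006778] square [ 0.59465327 -0.07331522]
scene [ 265  174   80   70 1658] [ 0.5756 -0.0157] [0.215 0.214] 64.57868957519531
yaw mod90 [np.float32(64.5787), np.float32(64.5787)]
yaw 154.5787 long [0.60030354 0.03621245] small [ 0.50544385 -0.02942206] square [ 0.59666461 -0.07277841]
[ 0.2518067  -0.5715045   0.30303729] [[ 0.915  0.403 -0.   ]
 [ 0.403 -0.915  0.002]
 [ 0.    -0.002 -1.   ]]
{'fx': 351.42794693640536, 'fy': 351.42794693640536, 'cx': 322.815018634399, 'cy': 195.86092073948456, 'origin': array([ 0.32536166, -0.53951635,  0.37296957]), 'attitude': array([-0.13259565,  0.08777413, -0.53977847,  0.82665186])}
```

```bash
python3 - <<'E'
from h import *
a=np.load('/tmp/top.npz')['im'][148:228,285:365];b=np.load('/tmp/scene.npz')['im'][168:248,262:348]
f=lambda x:cv2.resize(x,(390,390),interpolation=cv2.INTER_CUBIC)
cv2.imwrite('pics/c2.png',cv2.convertScaleAbs(np.hstack([f(a),f(b)])[:,:,::-1],alpha=1.3))
P=cloud(np.load('/tmp/top.npz')['d'],manip.camera_model('top'))[150:226,288:362].reshape(-1,3)
for yaw in(64.6,154.6,244.6,334.6):
    t=np.radians(yaw);q=(P[:,:2]-[.5745,-.016])@np.array([[np.cos(t),-np.sin(t)],[np.sin(t),np.cos(t)]])
    print(yaw)
    for nm,(x,y,w,h) in dict(long=(0,-57.5,80,28),small=(57.5,42.5,28,42),sq=(-43.5,42.5,42,42)).items():
        k=(abs(q[:,0]-x/1e3)<w/1e3)&(abs(q[:,1]-y/1e3)<h/1e3); print(nm,k.sum(),np.percentile(P[k,2],[5,50,95]).round(3))
E
```

```text
64.6
long 501 [-0.001  0.005  0.012]
small 266 [-0.001  0.005  0.012]
sq 414 [0.028 0.036 0.088]
154.6
long 505 [-0.001  0.006  0.037]
small 302 [0.029 0.037 0.089]
sq 378 [0.    0.007 0.04 ]
244.6
long 546 [0.002 0.031 0.086]
small 251 [0.    0.007 0.041]
sq 390 [-0.001  0.007  0.04 ]
334.6
long 502 [0.001 0.031 0.086]
small 263 [-0.001  0.005  0.012]
sq 402 [-0.001  0.006  0.04 ]
```

View pics/c2.png

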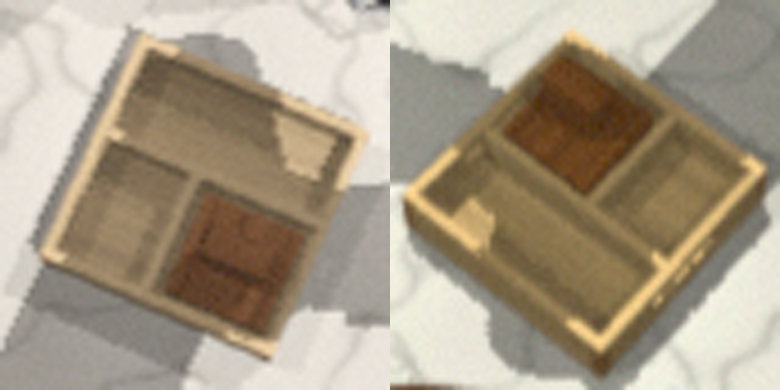

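The long compartment is on the far side, so tote yaw is 64.6° and its centre is about (0.5745, -0.016). The long compartment centre is at (0.626, -0.041) and the small one at (0.561, 0.054). I'll move to the long block.

```bash
cat >> h.py <<'E'
def need(x,y,z,phi):
    s=manip.sense(); M=R.from_quat(s['tool_rot']).as_matrix(); f=np.degrees(np.arctan2(M[1,0],M[0,0]))
    d=(np.array([x,y,z])-s['tcp_pos'])@M/.5
    Rt=R.from_euler('z',phi,degrees=True).as_matrix()@np.diag([1,-1,-1])
    print('t',round(s['t'],2),'tcp',s['tcp_pos'].round(4),'phi',f.round(2),'DP',d.round(4),'n>=',np.linalg.norm(d)/.0834,
      'DROT',(R.from_matrix(M.T@Rt).as_rotvec()/2/np.pi).round(4),'gap',round(s['finger_gap'],3),'F',np.round(s['force'],1),'q6',s['q'][5].round(2))
E
A='{"dp":[0.071,-0.034,0.005],"delta_rot":[0,0,0],"fingers":1}'; true
python3 -m crank '[{"dp":[0.071,-0.034,0.005],"delta_rot":[0,0,0],"fingers":1},{"dp":[0.071,-0.034,0.005],"delta_rot":[0,0,0],"fingers":1},{"dp":[0.071,-0.034,0.005],"delta_rot":[0,0,0],"fingers":1},{"dp":[0.071,-0.034,0.005],"delta_rot":[0,0,0],"fingers":1},{"dp":[0.071,-0.034,0.005],"delta_rot":[0,0,0],"fingers":1},{"dp":[0.071,-0.034,0.005],"delta_rot":[0,0,0],"fingers":1},{"dp":[0.071,-0.034,0.005],"delta_rot":[0,0,0],"fingers":1},{"dp":[0.071,-0.034,0.005],"delta_rot":[0,0,0],"fingers":1}]'
python3 -m crank '[{"dp":[0,0,0],"delta_rot":[0,0,-0.0195],"fingers":0.4},{"dp":[0,0,0],"delta_rot":[0,0,-0.0195],"fingers":0.4},{"dp":[0,0,0],"delta_rot":[0,0,-0.0195],"fingers":0.4},{"dp":[0,0,0],"delta_rot":[0,0,-0.0195],"fingers":0.4},{"dp":[0,0,0],"delta_rot":[0,0,-0.0195],"fingers":0.4},{"dp":[0,0,0],"delta_rot":[0,0,-0.0195],"fingers":0.4},{"dp":[0,0,0],"delta_rot":[0,0,-0.0195],"fingers":0.4},{"dp":[0,0,0],"delta_rot":[0,0,-0.0195],"fingers":0.4},{"dp":[0,0,0],"delta_rot":[0,0,-0.0195],"fingers":0.4},{"dp":[0,0,0],"delta_rot":[0,0,-0.0195],"fingers":0.4},{"dp":[0,0,0],"delta_rot":[0,0,-0.0195],"fingers":0.4},{"dp":[0,0,0],"delta_rot":[0,0,-0.0195],"fingers":0.4}]'
python3 -m crank '[{"dp":[0,0,0],"delta_rot":[0,0,-0.0195],"fingers":0.4},{"dp":[0,0,0],"delta_rot":[0,0,-0.0195],"fingers":0.4},{"dp":[0,0,0],"delta_rot":[0,0,-0.0195],"fingers":0.4},{"dp":[0,0,0],"delta_rot":[0,0,0],"fingers":0.4},{"dp":[0,0,0],"delta_rot":[0,0,0],"fingers":0.4}]'
python3 - <<'E'
from h import *
need(.458,-.333,.114,129.3)
im,d,m=snap('wrist','w1.png'); P=cloud(d,m).reshape(-1,3)
k=(P[:,2]>.072)&(P[:,2]<.09)&(np.hypot(P[:,0]-.458,P[:,1]+.333)<.1)
print(k.sum()); r=cv2.minAreaRect(P[k,:2].astype(np.float32)); print(r, cv2.boxPoints(r),np.median(P[k],0))
E
```

```text
t: 0.77
tcp_pos: [0.4578, -0.3313, 0.2835]
tool_rot: [0.979, 0.206, -0.0, -0.0]
force: [-0.1, -1.0, 0.5]
finger_gap: 0.999
gripper_force: 0.0
t: 1.77
tcp_pos: [0.4568, -0.3328, 0.2834]
tool_rot: [0.585, 0.811, 0.0, -0.001]
force: [0.4, 0.5, -0.1]
finger_gap: 0.7
gripper_force: 0.0
t: 2.18
tcp_pos: [0.4569, -0.3329, 0.2836]
tool_rot: [0.431, 0.902, 0.0, -0.0]
force: [0.4, 0.0, 0.7]
finger_gap: 0.698
gripper_force: 0.0
t 2.18 tcp [ 0.4569 -0.3329  0.2836] phi 128.89 DP [-0.0019  0.0016  0.3392] n>= 4.067022886376748 DROT [-0.     -0.0001 -0.0011] gap 0.698 F [0.4 0.  0.7] q6 -1.51
4256
((0.4565180838108063, -0.334332674741745), (0.028003564104437828, 0.10827742516994476), 39.22700500488281) [[ 0.41143462 -0.30124897]
 [ 0.47990867 -0.3851257 ]
 [ 0.5016016  -0.36741638]
 [ 0.4331275  -0.28353965]] [ 0.4530654  -0.32982197  0.07941447]
```

View pics/w1.png

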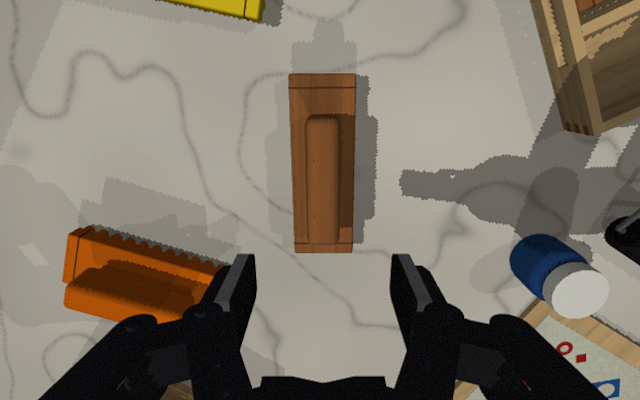

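The wrist view shows the long block's bar at about (322,180), aligned with the jaws. The orange look-alike at (140,270) is clear of them.

```bash
python3 -m crank '[{"dp":[-0.001,-0.001,0.055],"delta_rot":[0,0,-0.001],"fingers":0.4},{"dp":[-0.001,-0.001,0.055],"delta_rot":[0,0,0],"fingers":0.4},{"dp":[0,0,0.055],"delta_rot":[0,0,0],"fingers":0.4},{"dp":[0,0,0.055],"delta_rot":[0,0,0],"fingers":0.4},{"dp":[0,0,0.055],"delta_rot":[0,0,0],"fingers":0.4},{"dp":[0,0,0.04],"delta_rot":[0,0,0],"fingers":0.4},{"dp":[0,0,0.024],"delta_rot":[0,0,0],"fingers":0.4},{"dp":[0,0,0],"delta_rot":[0,0,0],"fingers":0.4},{"dp":[0,0,0],"delta_rot":[0,0,0],"fingers":-1},{"dp":[0,0,0],"delta_rot":[0,0,0],"fingers":-1},{"dp":[0,0,0],"delta_rot":[0,0,0],"fingers":-1},{"dp":[0,0,0],"delta_rot":[0,0,0],"fingers":-1}]' 50
python3 -m crank '[{"dp":[0,0,0],"delta_rot":[0,0,0],"fingers":-1},{"dp":[0,0,0],"delta_rot":[0,0,0],"fingers":-1},{"dp":[0,0,0],"delta_rot":[0,0,0],"fingers":-1},{"dp":[0,0,0],"delta_rot":[0,0,0],"fingers":-1}]'
python3 - <<'E'
from h import *
need(.6264,-.0407,.26,64.6)
E
```

```text
t: 3.23
tcp_pos: [0.4577, -0.3351, 0.1159]
tool_rot: [0.427, 0.904, -0.001, 0.002]
force: [1.4, 0.4, 1.4]
finger_gap: 0.322
gripper_force: 53.4
t: 3.57
tcp_pos: [0.4577, -0.3351, 0.1159]
tool_rot: [0.427, 0.904, -0.001, 0.002]
force: [1.5, 0.6, 5.8]
finger_gap: 0.321
gripper_force: 54.1
t 3.57 tcp [ 0.4577 -0.3351  0.1159] phi 129.42 DP [ 0.2396  0.6346 -0.2888] n>= 8.839899165410054 DROT [0.0003 0.0004 0.18  ] gap 0.321 F [1.5 0.6 5.8] q6 -1.52
```

```bash
python3 -m crank '[{"dp":[0,0,-0.02],"delta_rot":[0,0,0],"fingers":-1},{"dp":[0,0,-0.045],"delta_rot":[0,0,0],"fingers":-1},{"dp":[0,0,-0.05],"delta_rot":[0,0,0],"fingers":-1},{"dp":[0,0,-0.05],"delta_rot":[0,0,0],"fingers":-1},{"dp":[0,0,-0.05],"delta_rot":[0,0,0],"fingers":-1},{"dp":[0,0,-0.045],"delta_rot":[0,0,0],"fingers":-1},{"dp":[0,0,-0.02],"delta_rot":[0,0,0],"fingers":-1}]'
python3 -m crank '[{"dp":[0.01,0.0265,0],"delta_rot":[0,0,0],"fingers":-1},{"dp":[0.0215,0.057,0],"delta_rot":[0,0,0],"fingers":-1},{"dp":[0.0215,0.057,0],"delta_rot":[0,0,0],"fingers":-1},{"dp":[0.0215,0.057,0],"delta_rot":[0,0,0],"fingers":-1},{"dp":[0.0215,0.057,0],"delta_rot":[0,0,0],"fingers":-1},{"dp":[0.0215,0.057,0],"delta_rot":[0,0,0],"fingers":-1},{"dp":[0.0215,0.057,0],"delta_rot":[0,0,0],"fingers":-1},{"dp":[0.0215,0.057,0],"delta_rot":[0,0,0],"fingers":-1},{"dp":[0.0215,0.057,0],"delta_rot":[0,0,0],"fingers":-1},{"dp":[0.0215,0.057,0],"delta_rot":[0,0,0],"fingers":-1},{"dp":[0.0215,0.057,0],"delta_rot":[0,0,0],"fingers":-1},{"dp":[0.0148,0.038,0],"delta_rot":[0,0,0],"fingers":-1}]'
python3 -m crank '[{"dp":[0,0,0],"delta_rot":[0,0,0.01],"fingers":-1},{"dp":[0,0,0],"delta_rot":[0,0,0.018],"fingers":-1},{"dp":[0,0,0],"delta_rot":[0,0,0.018],"fingers":-1},{"dp":[0,0,0],"delta_rot":[0,0,0.018],"fingers":-1},{"dp":[0,0,0],"delta_rot":[0,0,0.018],"fingers":-1},{"dp":[0,0,0],"delta_rot":[0,0,0.018],"fingers":-1},{"dp":[0,0,0],"delta_rot":[0,0,0.018],"fingers":-1},{"dp":[0,0,0],"delta_rot":[0,0,0.018],"fingers":-1},{"dp":[0,0,0],"delta_rot":[0,0,0.018],"fingers":-1},{"dp":[0,0,0],"delta_rot":[0,0,0.018],"fingers":-1},{"dp":[0,0,0],"delta_rot":[0,0,0.008],"fingers":-1},{"dp":[0,0,0],"delta_rot":[0,0,0],"fingers":-1}]'
python3 - <<'E'
from h import *
need(.6264,-.0407,.122,64.6)
im,d,m=snap('wrist','w2.png'); P=cloud(d,m).reshape(-1,3); 
t=np.radians(64.6);q=(P[:,:2]-[.5745,-.016])@np.array([[np.cos(t),-np.sin(t)],[np.sin(t),np.cos(t)]])
k=(P[:,2]>.034)&(P[:,2]<.05)&(abs(q)<.125).all(1); r=cv2.minAreaRect(P[k,:2].astype(np.float32)); print(k.sum(),r,q[k].min(0),q[k].max(0))
k=(P[:,2]>.14)&(P[:,2]<.172)&(np.hypot(P[:,0]-.626,P[:,1]+.04)<.14);r=cv2.minAreaRect(P[k,:2].astype(np.float32)); print(k.sum(),r)
E
```

```text
t: 4.15
tcp_pos: [0.4571, -0.3348, 0.2574]
tool_rot: [0.427, 0.904, -0.001, 0.002]
force: [0.4, -0.1, -3.9]
finger_gap: 0.32
gripper_force: 52.9
t: 5.15
tcp_pos: [0.6256, -0.0367, 0.2523]
tool_rot: [0.426, 0.905, 0.0, -0.002]
force: [0.4, -0.9, -3.5]
finger_gap: 0.325
gripper_force: 52.7
t: 6.15
tcp_pos: [0.6244, -0.0394, 0.2523]
tool_rot: [0.845, 0.534, -0.002, -0.002]
force: [-0.4, -0.5, -3.6]
finger_gap: 0.319
gripper_force: 52.7
t 6.15 tcp [ 0.6244 -0.0394  0.2523] phi 64.6 DP [-0.0005  0.006   0.2606] n>= 3.125421095318792 DROT [-0.0008  0.0001 -0.    ] gap 0.319 F [-0.4 -0.5 -3.6] q6 0.2
11163 ((0.5726026296615601, -0.01603005826473236), (0.21106809377670288, 0.20960931479930878), 64.50904846191406) [-0.10625322 -0.10325777] [0.10482661 0.10661252]
17369 ((0.6253413558006287, -0.03577610105276108), (0.16897021234035492, 0.06042256951332092), 64.57207489013672)
```

View pics/w2.png

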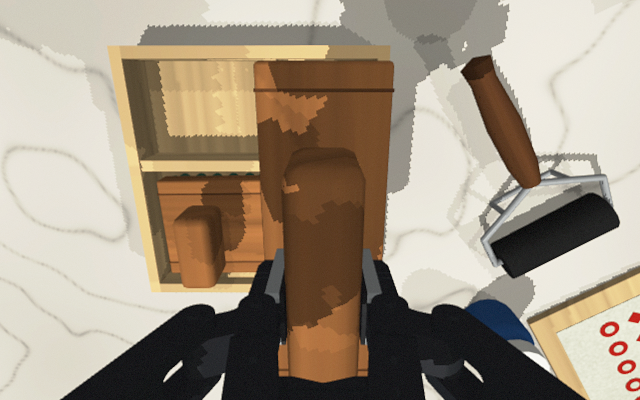

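The block hangs aligned over the long compartment. The tote refines to (0.5726, -0.016), so 1–2 mm of correction is enough before lowering.

```bash
python3 -m crank '[{"dp":[-0.001,0.002,0.015],"delta_rot":[-0.0008,0,0],"fingers":-1},{"dp":[-0.001,0.001,0.03],"delta_rot":[0,0,0],"fingers":-1},{"dp":[0,0,0.03],"delta_rot":[0,0,0],"fingers":-1},{"dp":[0,0,0.03],"delta_rot":[0,0,0],"fingers":-1},{"dp":[0,0,0.025],"delta_rot":[0,0,0],"fingers":-1},{"dp":[0,0,0.015],"delta_rot":[0,0,0],"fingers":-1},{"dp":[0,0,0],"delta_rot":[0,0,0],"fingers":-1}]'
python3 - <<'E'
from h import *
need(.6245,-.0407,.122,64.5)
E
```

```text
t: 6.78
tcp_pos: [0.6257, -0.0417, 0.1793]
tool_rot: [0.845, 0.535, -0.0, 0.0]
force: [0.8, 0.7, -3.6]
finger_gap: 0.321
gripper_force: 52.6
t 6.78 tcp [ 0.6257 -0.0417  0.1793] phi 64.65 DP [ 0.0009 -0.003   0.1147] n>= 1.3754874284071539 DROT [0.     0.0002 0.0004] gap 0.321 F [ 0.8  0.7 -3.6] q6 0.2
```

Block underside is about 57 mm above the floor level, so lower on to about 4 mm above it.

```bash
python3 -m crank '[{"dp":[0.001,-0.003,0.015],"delta_rot":[0,0,0],"fingers":-1},{"dp":[0,0,0.02],"delta_rot":[0,0,0],"fingers":-1},{"dp":[0,0,0.02],"delta_rot":[0,0,0],"fingers":-1},{"dp":[0,0,0.02],"delta_rot":[0,0,0],"fingers":-1},{"dp":[0,0,0.02],"delta_rot":[0,0,0],"fingers":-1},{"dp":[0,0,0.01],"delta_rot":[0,0,0],"fingers":-1},{"dp":[0,0,0],"delta_rot":[0,0,0],"fingers":-1}]'
python3 - <<'E'
from h import *
need(.6245,-.0407,.122,64.5)
E
```

```text
t: 7.37
tcp_pos: [0.6252, -0.0409, 0.1275]
tool_rot: [0.845, 0.535, 0.0, 0.001]
force: [-1.2, 0.3, -3.2]
finger_gap: 0.315
gripper_force: 52.7
t 7.37 tcp [ 0.6252 -0.0409  0.1275] phi 64.62 DP [-0.0003 -0.0014  0.0111] n>= 0.13355855205909478 DROT [0.0003 0.0001 0.0003] gap 0.315 F [-1.2  0.3 -3.2] q6 0.2
```

```bash
python3 -m crank '[{"dp":[0,-0.001,0.004],"delta_rot":[0,0,0],"fingers":-1},{"dp":[0,0,0.004],"delta_rot":[0,0,0],"fingers":-1},{"dp":[0,0,0.003],"delta_rot":[0,0,0],"fingers":-1},{"dp":[0,0,0],"delta_rot":[0,0,0],"fingers":-1}]'
python3 - <<'E'
from h import *
need(.6245,-.0407,.122,64.5)
E
```

```text
t: 7.7
tcp_pos: [0.6257, -0.0409, 0.124]
tool_rot: [0.845, 0.535, 0.001, 0.002]
force: [0.2, -0.4, -3.3]
finger_gap: 0.321
gripper_force: 52.7
t 7.7 tcp [ 0.6257 -0.0409  0.124 ] phi 64.63 DP [-0.0008 -0.0024  0.004 ] n>= 0.05663743595922365 DROT [ 0.0008 -0.      0.0004] gap 0.321 F [ 0.2 -0.4 -3.3] q6 0.2
```

```bash
python3 -m crank '[{"dp":[0,-0.001,0.003],"delta_rot":[0,0,0],"fingers":-1},{"dp":[0,0,0.003],"delta_rot":[0,0,0],"fingers":-1},{"dp":[0,0,0],"delta_rot":[0,0,0],"fingers":-1}]'
```

```text
t: 7.95
tcp_pos: [0.6256, -0.0406, 0.1221]
tool_rot: [0.845, 0.535, 0.002, 0.003]
force: [-0.9, 0.6, 3.6]
finger_gap: 0.314
gripper_force: 53.5
```

Contact is made. Release and rise.

```bash
python3 -m crank '[{"dp":[0,0,0],"delta_rot":[0,0,0],"fingers":0.2},{"dp":[0,0,0],"delta_rot":[0,0,0],"fingers":0.2},{"dp":[0,0,0],"delta_rot":[0,0,0],"fingers":0.2},{"dp":[0,0,0],"delta_rot":[0,0,0],"fingers":0.2},{"dp":[0,0,-0.03],"delta_rot":[0,0,0],"fingers":0.2},{"dp":[0,0,-0.05],"delta_rot":[0,0,0],"fingers":0.2},{"dp":[0,0,-0.06],"delta_rot":[0,0,0],"fingers":0.2},{"dp":[0,0,-0.06],"delta_rot":[0,0,0],"fingers":0.2},{"dp":[0,0,-0.06],"delta_rot":[0,0,0],"fingers":0.2},{"dp":[0,0,-0.05],"delta_rot":[0,0,0],"fingers":0.2},{"dp":[0,0,0],"delta_rot":[0,0,0],"fingers":0.2}]'
python3 - <<'E'
from h import *
im,d,m=snap('wrist','w3.png'); P=cloud(d,m).reshape(-1,3)
need(.502,.3595,.28,53.4)
c=np.array([.6245,-.0407])
for lo,hi in((.078,.095),(.028,.036),(.02,.03)):
    k=(P[:,2]>lo)&(P[:,2]<hi)&(np.hypot(*(P[:,:2]-c).T)<.1); r=cv2.minAreaRect(P[k,:2].astype(np.float32)); print(lo,k.sum(),r,P[k,2].mean())
E
```

```text
t: 8.87
tcp_pos: [0.6273, -0.0409, 0.2821]
tool_rot: [0.845, 0.535, 0.006, 0.006]
force: [0.9, 0.0, 0.4]
finger_gap: 0.601
gripper_force: 0.0
t 8.92 tcp [ 0.6262 -0.0407  0.2795] phi 64.63 DP [ 0.6168 -0.5672 -0.0073] n>= 10.047354914592454 DROT [ 0.002  -0.0004  0.0312] gap 0.599 F [-0.6  0.  -0.4] q6 0.2
0.078 4991 ((0.5877347588539124, -0.020858868956565857), (0.10806336253881454, 0.11396536976099014), 64.5427474975586) 0.084737493094948
0.028 10756 ((0.5967409014701843, -0.02764543890953064), (0.19379574060440063, 0.1384619027376175), 64.52769470214844) 0.03346298766070016
0.02 1036 ((0.5957870483398438, -0.02973729372024536), (0.18952055275440216, 0.1384170949459076), 64.46038818359375) 0.02508073976755056
```

View pics/w3.png

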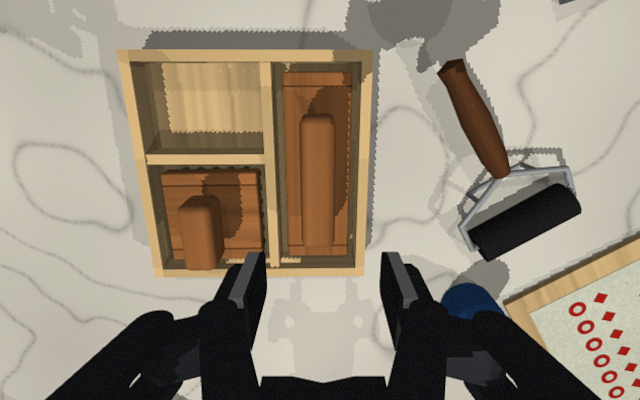

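The long block sits flat in its compartment at (318,165), with nothing disturbed. Now the small block.

```bash
python3 -m crank '[{"dp":[0.03,-0.028,0],"delta_rot":[0.002,0,0.002],"fingers":0.4},{"dp":[0.0535,-0.049,0],"delta_rot":[0,0,0],"fingers":0.4},{"dp":[0.0535,-0.049,0],"delta_rot":[0,0,0],"fingers":0.4},{"dp":[0.0535,-0.049,0],"delta_rot":[0,0,0],"fingers":0.4},{"dp":[0.0535,-0.049,0],"delta_rot":[0,0,0],"fingers":0.4},{"dp":[0.0535,-0.049,0],"delta_rot":[0,0,0],"fingers":0.4},{"dp":[0.0535,-0.049,0],"delta_rot":[0,0,0],"fingers":0.4},{"dp":[0.0535,-0.049,0],"delta_rot":[0,0,0],"fingers":0.4},{"dp":[0.0535,-0.049,0],"delta_rot":[0,0,0],"fingers":0.4},{"dp":[0.0535,-0.049,0],"delta_rot":[0,0,0],"fingers":0.4},{"dp":[0.0535,-0.049,0],"delta_rot":[0,0,0],"fingers":0.4},{"dp":[0.0535,-0.049,0],"delta_rot":[0,0,0],"fingers":0.4}]'
python3 -m crank '[{"dp":[0.02,-0.02,0],"delta_rot":[0,0,0.015],"fingers":0.4},{"dp":[0,0,0],"delta_rot":[0,0,0.014],"fingers":0.4},{"dp":[0,0,0],"delta_rot":[0,0,0],"fingers":0.4}]'
python3 - <<'E'
from h import *
im,d,m=snap('wrist','w4.png'); P=cloud(d,m).reshape(-1,3)
k=(P[:,2]>.07)&(P[:,2]<.09)&(np.hypot(P[:,0]-.502,P[:,1]-.3595)<.06); r=cv2.minAreaRect(P[k,:2].astype(np.float32)); print(k.sum(),r)
need(*r[0],.115,r[2] if r[1][0]>r[1][1] else r[2]-90)
E
```

```text
t: 9.92
tcp_pos: [0.5043, 0.3633, 0.2762]
tool_rot: [0.848, 0.529, -0.004, -0.003]
force: [0.3, 0.4, -0.0]
finger_gap: 0.698
gripper_force: 0.0
t: 10.17
tcp_pos: [0.4997, 0.3764, 0.2762]
tool_rot: [0.893, 0.45, -0.004, -0.003]
force: [0.8, -1.2, 0.1]
finger_gap: 0.703
gripper_force: 0.0
2362 ((0.5015056133270264, 0.361135870218277), (0.05840664356946945, 0.027974791824817657), 53.38538360595703)
t 10.22 tcp [0.5001 0.3756 0.2763] phi 53.64 DP [-0.0204  0.0221  0.3226] n>= 3.884713781405707 DROT [-0.0014  0.0007  0.0007] gap 0.701 F [0.8 0.7 0.2] q6 1.1
```

View pics/w4.png

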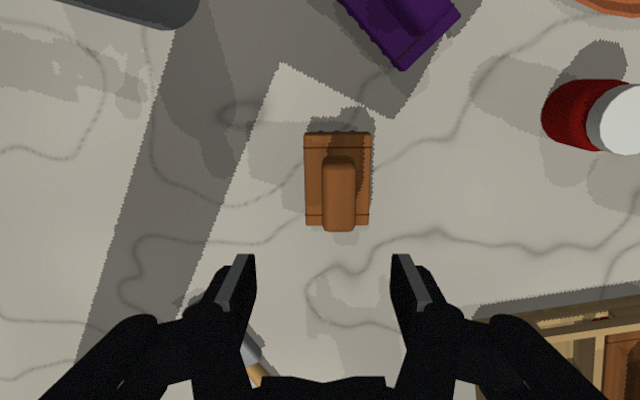

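The small block is at (338,180), aligned with the jaws and about 15 mm off centre. The purple look-alike is clear of the path.

```bash
python3 -m crank '[{"dp":[-0.01,0.011,0],"delta_rot":[-0.0014,0.0007,0.0007],"fingers":0.4},{"dp":[-0.01,0.011,0.03],"delta_rot":[0,0,0],"fingers":0.4},{"dp":[0,0,0.055],"delta_rot":[0,0,0],"fingers":0.4},{"dp":[0,0,0.05],"delta_rot":[0,0,0],"fingers":0.4},{"dp":[0,0,0.03],"delta_rot":[0,0,0],"fingers":0.4},{"dp":[0,0,0],"delta_rot":[0,0,0],"fingers":0.4}]'
python3 - <<'E'
from h import *
need(.5015,.3611,.115,53.4)
E
```

```text
t: 10.72
tcp_pos: [0.5026, 0.3582, 0.1914]
tool_rot: [0.894, 0.448, -0.003, 0.0]
force: [-0.2, -0.7, 0.4]
finger_gap: 0.698
gripper_force: 0.0
t 10.72 tcp [0.5026 0.3582 0.1914] phi 53.17 DP [ 0.004  -0.0049  0.1529] n>= 1.8346729224829834 DROT [-0.0004  0.0008 -0.0006] gap 0.698 F [-0.2 -0.7  0.4] q6 1.08
```

```bash
python3 -m crank '[{"dp":[0.004,-0.005,0.03],"delta_rot":[-0.0004,0.0008,-0.0006],"fingers":0.4},{"dp":[0,0,0.04],"delta_rot":[0,0,0],"fingers":0.4},{"dp":[0,0,0.04],"delta_rot":[0,0,0],"fingers":0.4},{"dp":[0,0,0.03],"delta_rot":[0,0,0],"fingers":0.4},{"dp":[0,0,0.013],"delta_rot":[0,0,0],"fingers":0.4},{"dp":[0,0,0],"delta_rot":[0,0,0],"fingers":0.4},{"dp":[0,0,0],"delta_rot":[0,0,0],"fingers":-1},{"dp":[0,0,0],"delta_rot":[0,0,0],"fingers":-1},{"dp":[0,0,0],"delta_rot":[0,0,0],"fingers":-1},{"dp":[0,0,0],"delta_rot":[0,0,0],"fingers":-1},{"dp":[0,0,0],"delta_rot":[0,0,0],"fingers":-1},{"dp":[0,0,0],"delta_rot":[0,0,0],"fingers":-1}]' 50
python3 -m crank '[{"dp":[0,0,-0.02],"delta_rot":[0,0,0],"fingers":-1},{"dp":[0,0,-0.045],"delta_rot":[0,0,0],"fingers":-1},{"dp":[0,0,-0.05],"delta_rot":[0,0,0],"fingers":-1},{"dp":[0,0,-0.05],"delta_rot":[0,0,0],"fingers":-1},{"dp":[0,0,-0.05],"delta_rot":[0,0,0],"fingers":-1},{"dp":[0,0,-0.045],"delta_rot":[0,0,0],"fingers":-1},{"dp":[0,0,-0.02],"delta_rot":[0,0,0],"fingers":-1},{"dp":[0,0,0],"delta_rot":[0,0,0],"fingers":-1}]'
python3 - <<'E'
from h import *
need(.559,.054,.26,-25.5)
E
```

```text
t: 11.72
tcp_pos: [0.5047, 0.3646, 0.1204]
tool_rot: [0.893, 0.45, 0.006, 0.0]
force: [-1.1, -0.9, 5.4]
finger_gap: 0.324
gripper_force: 52.5
t: 12.38
tcp_pos: [0.5037, 0.3644, 0.2619]
tool_rot: [0.893, 0.45, 0.007, -0.0]
force: [0.6, 1.0, -1.1]
finger_gap: 0.319
gripper_force: 51.7
t 12.38 tcp [0.5037 0.3644 0.2619] phi 53.45 DP [-0.4329  0.4585  0.001 ] n>= 7.560676942304723 DROT [-0.0006 -0.0025  0.2193] gap 0.319 F [ 0.6  1.  -1.1] q6 1.08
```

```bash
python3 -m crank '[{"dp":[-0.022,0.023,0],"delta_rot":[0,0,0],"fingers":-1},{"dp":[-0.043,0.0467,0],"delta_rot":[0,0,0],"fingers":-1},{"dp":[-0.043,0.0467,0],"delta_rot":[0,0,0],"fingers":-1},{"dp":[-0.043,0.0467,0],"delta_rot":[0,0,0],"fingers":-1},{"dp":[-0.043,0.0467,0],"delta_rot":[0,0,0],"fingers":-1},{"dp":[-0.043,0.0467,0],"delta_rot":[0,0,0],"fingers":-1},{"dp":[-0.043,0.0467,0],"delta_rot":[0,0,0],"fingers":-1},{"dp":[-0.043,0.0467,0],"delta_rot":[0,0,0],"fingers":-1},{"dp":[-0.043,0.0467,0],"delta_rot":[0,0,0],"fingers":-1},{"dp":[-0.043,0.0467,0],"delta_rot":[0,0,0],"fingers":-1},{"dp":[-0.022,0.023,0],"delta_rot":[0,0,0],"fingers":-1},{"dp":[0,0,0],"delta_rot":[0,0,0.01],"fingers":-1}]'
python3 -m crank '[{"dp":[0,0,0],"delta_rot":[0,0,0.018],"fingers":-1},{"dp":[0,0,0],"delta_rot":[0,0,0.018],"fingers":-1},{"dp":[0,0,0],"delta_rot":[0,0,0.018],"fingers":-1},{"dp":[0,0,0],"delta_rot":[0,0,0.018],"fingers":-1},{"dp":[0,0,0],"delta_rot":[0,0,0.018],"fingers":-1},{"dp":[0,0,0],"delta_rot":[0,0,0.018],"fingers":-1},{"dp":[0,0,0],"delta_rot":[0,0,0.018],"fingers":-1},{"dp":[0,0,0],"delta_rot":[0,0,0.018],"fingers":-1},{"dp":[0,0,0],"delta_rot":[0,0,0.018],"fingers":-1},{"dp":[0,0,0],"delta_rot":[0,0,0.018],"fingers":-1},{"dp":[0,0,0],"delta_rot":[0,0,0.018],"fingers":-1},{"dp":[0,0,0],"delta_rot":[0,0,0.011],"fingers":-1}]'
python3 -m crank '[{"dp":[0,0,0],"delta_rot":[0,0,0],"fingers":-1},{"dp":[0,0,0],"delta_rot":[0,0,0],"fingers":-1}]'
python3 - <<'E'
from h import *
im,d,m=snap('wrist','w5.png'); P=cloud(d,m).reshape(-1,3)
need(.5631,.0521,.127,-25.5)
k=(P[:,2]>.155)&(P[:,2]<.18)&(np.hypot(P[:,0]-.56,P[:,1]-.053)<.09);r=cv2.minAreaRect(P[k,:2].astype(np.float32)); print(k.sum(),r,P[k,2].mean())
E
```

```text
t: 13.38
tcp_pos: [0.5619, 0.048, 0.2563]
tool_rot: [0.908, 0.419, 0.003, -0.0]
force: [0.4, 0.1, -1.2]
finger_gap: 0.318
gripper_force: 51.8
t: 14.38
tcp_pos: [0.5606, 0.0519, 0.2561]
tool_rot: [0.975, -0.222, 0.001, -0.003]
force: [-0.2, 0.1, -1.5]
finger_gap: 0.32
gripper_force: 51.8
t: 14.55
tcp_pos: [0.5609, 0.0518, 0.2566]
tool_rot: [0.976, -0.219, 0.002, -0.003]
force: [-0.5, -0.1, -1.2]
finger_gap: 0.321
gripper_force: 51.8
t 14.6 tcp [0.5611 0.0518 0.2569] phi -25.31 DP [ 0.0026 -0.0006  0.2599] n>= 3.116575125283531 DROT [-0.001  -0.0005  0.0005] gap 0.32 F [ 0.  -0.4 -1.3] q6 1.9
8140 ((0.5748352408409119, 0.045709528028964996), (0.06228022277355194, 0.04818445444107056), 65.0252685546875) 0.16354495147080317
```

View pics/w5.png

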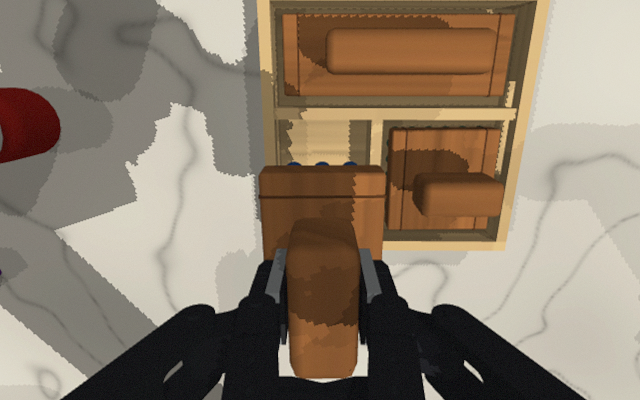

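The small block is held level over the small compartment and needs only about 3 mm of correction. Lower it.

```bash
python3 -m crank '[{"dp":[0.003,-0.001,0.015],"delta_rot":[-0.001,-0.0005,0.0005],"fingers":-1},{"dp":[0.002,0,0.03],"delta_rot":[0,0,0],"fingers":-1},{"dp":[0,0,0.03],"delta_rot":[0,0,0],"fingers":-1},{"dp":[0,0,0.03],"delta_rot":[0,0,0],"fingers":-1},{"dp":[0,0,0.025],"delta_rot":[0,0,0],"fingers":-1},{"dp":[0,0,0.015],"delta_rot":[0,0,0],"fingers":-1},{"dp":[0,0,0],"delta_rot":[0,0,0],"fingers":-1}]'
python3 - <<'E'
from h import *
need(.563,.052,.1265,-25.5)
E
```

```text
t: 15.18
tcp_pos: [0.5633, 0.0512, 0.1834]
tool_rot: [0.975, -0.221, -0.001, 0.0]
force: [-0.4, 0.8, -0.9]
finger_gap: 0.32
gripper_force: 51.7
t 15.18 tcp [0.5633 0.0512 0.1834] phi -25.56 DP [-0.001  -0.0012  0.1138] n>= 1.3642365436827932 DROT [ 0.0001  0.0003 -0.0002] gap 0.32 F [-0.4  0.8 -0.9] q6 1.91
```

```bash
python3 -m crank '[{"dp":[0,-0.001,0.015],"delta_rot":[0,0,0],"fingers":-1},{"dp":[0,0,0.02],"delta_rot":[0,0,0],"fingers":-1},{"dp":[0,0,0.02],"delta_rot":[0,0,0],"fingers":-1},{"dp":[0,0,0.02],"delta_rot":[0,0,0],"fingers":-1},{"dp":[0,0,0.016],"delta_rot":[0,0,0],"fingers":-1},{"dp":[0,0,0.01],"delta_rot":[0,0,0],"fingers":-1},{"dp":[0,0,0],"delta_rot":[0,0,0],"fingers":-1}]'
python3 - <<'E'
from h import *
need(.563,.052,.1265,-25.5)
E
```

```text
t: 15.77
tcp_pos: [0.564, 0.0517, 0.1336]
tool_rot: [0.975, -0.221, -0.0, 0.0]
force: [-0.4, 0.3, -1.5]
finger_gap: 0.321
gripper_force: 51.7
t 15.77 tcp [0.564  0.0517 0.1336] phi -25.59 DP [-0.002   0.0002  0.0142] n>= 0.17221934191276056 DROT [ 0.      0.0001 -0.0002] gap 0.321 F [-0.4  0.3 -1.5] q6 1.91
```

```bash
python3 -m crank '[{"dp":[0,0,0.004],"delta_rot":[0,0,0],"fingers":-1},{"dp":[0,0,0.004],"delta_rot":[0,0,0],"fingers":-1},{"dp":[0,0,0.003],"delta_rot":[0,0,0],"fingers":-1},{"dp":[0,0,0],"delta_rot":[0,0,0],"fingers":-1}]'
python3 -m crank '[{"dp":[0,0,0.003],"delta_rot":[0,0,0],"fingers":-1},{"dp":[0,0,0.002],"delta_rot":[0,0,0],"fingers":-1},{"dp":[0,0,0],"delta_rot":[0,0,0],"fingers":-1}]'
```

```text
t: 16.1
tcp_pos: [0.5648, 0.0516, 0.1296]
tool_rot: [0.975, -0.221, 0.001, -0.0]
force: [-0.3, -0.3, -1.0]
finger_gap: 0.323
gripper_force: 51.7
t: 16.35
tcp_pos: [0.5647, 0.0516, 0.127]
tool_rot: [0.975, -0.221, 0.001, -0.0]
force: [-0.8, -0.4, -0.2]
finger_gap: 0.321
gripper_force: 51.7
```

```bash
python3 -m crank '[{"dp":[0,0,0.002],"delta_rot":[0,0,0],"fingers":-1},{"dp":[0,0,0.002],"delta_rot":[0,0,0],"fingers":-1},{"dp":[0,0,0],"delta_rot":[0,0,0],"fingers":-1}]'
```

```text
t: 16.6
tcp_pos: [0.5647, 0.0518, 0.1266]
tool_rot: [0.975, -0.221, 0.001, -0.0]
force: [-3.3, 0.6, 8.9]
finger_gap: 0.317
gripper_force: 53.0
```

Contact at 8.9 N. Release, rise and verify.

```bash
python3 -m crank '[{"dp":[0,0,0],"delta_rot":[0,0,0],"fingers":0.2},{"dp":[0,0,0],"delta_rot":[0,0,0],"fingers":0.2},{"dp":[0,0,0],"delta_rot":[0,0,0],"fingers":0.2},{"dp":[0,0,0],"delta_rot":[0,0,0],"fingers":0.2},{"dp":[0,0,-0.03],"delta_rot":[0,0,0],"fingers":0.2},{"dp":[0,0,-0.05],"delta_rot":[0,0,0],"fingers":0.2},{"dp":[0,0,-0.06],"delta_rot":[0,0,0],"fingers":0.2},{"dp":[0,0,-0.06],"delta_rot":[0,0,0],"fingers":0.2},{"dp":[0,0,-0.06],"delta_rot":[0,0,0],"fingers":0.2},{"dp":[0,0,-0.05],"delta_rot":[0,0,0],"fingers":0.2},{"dp":[0,0,0],"delta_rot":[0,0,0],"fingers":0.2}]'
python3 - <<'E'
from h import *
im,d,m=snap('wrist','w6.png'); P=cloud(d,m).reshape(-1,3)
for c in((.5589,.0541),(.6245,-.0407),(.5155,-.0371)):
    k=(P[:,2]>.075)&(P[:,2]<.1)&(np.hypot(P[:,0]-c[0],P[:,1]-c[1])<.058); r=cv2.minAreaRect(P[k,:2].astype(np.float32)); print(c,k.sum(),r,P[k,2].mean(),P[k,2].std())
E
```

```text
t: 17.52
tcp_pos: [0.5671, 0.0514, 0.2854]
tool_rot: [0.975, -0.221, 0.007, -0.001]
force: [0.9, -0.2, 0.1]
finger_gap: 0.595
gripper_force: 0.0
(0.5589, 0.0541) 2317 ((0.5604550242424011, 0.05400915816426277), (0.02793934941291809, 0.0583721324801445), 65.28472137451172) 0.08469038975580565 0.001823580394120726
(0.6245, -0.0407) 5898 ((0.6263538002967834, -0.04060151427984238), (0.10946641862392426, 0.0277296993881464), 64.53858947753906) 0.08503151899013703 0.0014535638138668192
(0.5155, -0.0371) 2431 ((0.5154947638511658, -0.038835104554891586), (0.060703594237565994, 0.028614647686481476), 66.62808227539062) 0.08423794772672068 0.002300108657629535
```

View pics/w6.png

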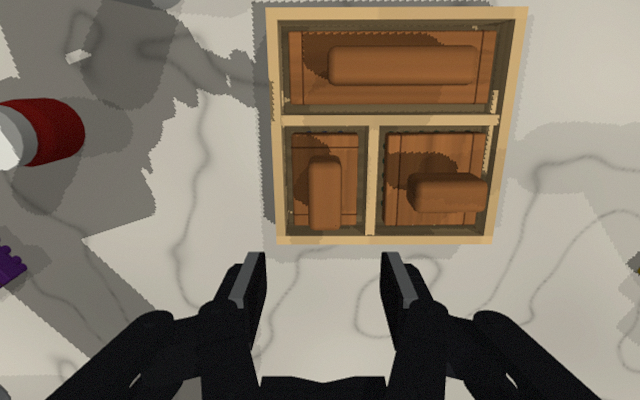

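All three blocks sit flat in their compartments, at (318,180), (400,65) and (437,185). Each is within about 2 mm of centre, and the tops are level at 85 mm.

```bash
python3 -c "
from station import manip
print(manip.sign_off())"
```

```text
the job is handed in; nothing more can be done
None
```

Both printing blocks are in their tote compartments, flat with handles up and about 2 mm off centre by the last wrist-camera measurement; the square block stayed put, and I handed the job in at about 17.6 s (no verdict was returned).

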